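# Seat the closing plate on the inclined capsule stand

### The arm

A 6-joint arm with a two-finger parallel gripper is mounted at the origin on a cart in front of the work surface, level with it; the furniture and walls round the work are solid. World frame = base frame: x ahead of the robot, y to its left, z up, the work surface at z = 0. Lengths are in m, angles in rad, forces in N, time in s.
With the tool pointing down it reaches from about 0.225 to 0.875 m from the base axis. Payload 3.4 kg.
Tool frame: the origin (TCP) lies midway between the tips of the shut fingers; the grasp point (between the pads) lies 19 mm behind it; z points along the fingers, y is the line along which they close (so a half turn about z gives the same grasp; the last joint's range is limited). The gripper opens to 85 mm and grips with 20 to 120 N. Pads are 22 mm wide; open, the fingers measure 114 mm over their backs; the gripper's body (76 mm by 85 mm) begins 54 mm behind the grasp point. The pads swing forward as they close: fully open they stand 13 mm farther back than shut.
Start: joints at [1.084, 0.276, 1.505, -0, 1.361, -0.121], TCP at [0.206, 0.537, 0.231] pointing down, gripper open.
Joint ranges: [-2.89, 2.89], [-0.75, 2.08], [0.22, 2.7], [-1.18, 4.32], [0.11, 2.71], [-2.7, 2.7]. Speed limits (rad/s): [2.57, 2.57, 3.14, 3.14, 3.14, 3.14].

### API

Orientations are given as a unit quaternion [w, x, y, z].
In Python, from bench import r, camrig, workorder gives the robot as it stands (r), with the cameras (camrig) and the job (workorder).
- The arm moves only by the shell command python3 inch.py 'ROWS' [FORCE]. ROWS is a JSON list of rows, 1 to 20 of them, each of 7 numbers: the finger opening in m, then dx, dy, dz in m, then a rotation vector rx, ry, rz in rad; each row is the pose to reach, as a shift and turn from the pose commanded when the command began, along the tool's axes at that moment; what a row does not reach only later rows make up. A row lasts 1/12 s, in which the tool goes at most 0.0417 m and 0.125 rad, less where a joint would pass 70% of its speed; a pose out of reach is approached as far as the arm can. The fingers move at their own pace and stop on an object; FORCE is the grip in N (left out, the last holds). Time passes only in rows, so rows that do not move let the fingers close. It prints the time, the measured TCP pose, the force, the opening and the grip force at its end.
- r.read_state(): the state, without advancing time (a new reading comes with each control period).
- camrig.read_camera(name): name is "side" or "top"; returns the picture (384x512x3 uint8, blue, green, red); there is no depth.
- camrig.camera_params(name): a dict with "camera_matrix" (3x3 intrinsics, pixels), "origin" and "orientation" of the camera in the world. Camera axes: x right, y down, z forward; pixel columns grow to the right and rows downward; lengths in m; the calibration is good to about 2 mm. A picture is of the moment at which its call begins. camera_params takes no time and is no camera call.
- workorder.hand_in(): hands the job in; it is judged then, once.
The state is a dict: "t": time; "joint_pos": joint angles; "dq": joint speeds; "effort": joint torques, N m; "eef_pos": TCP position; "orientation": TCP orientation; "wrist_force": force on the tool from outside, world axes, zero at the start; "torque": the same for the moment, N m; "grip_width": finger opening in m; "gripper_force": force on a finger pad.
Only numpy, scipy, OpenCV 4.12 (cv2) and the standard library are available. Lean on these libraries where they do the work, as an engineer would, in place of code of your own. Each camera call takes 0.05 s, during which the arm holds its last target. There are 200 camera calls.

### The job

Put the closing plate on the sloping capsule stand and lock it: swing the stand's knobbed keeper strap aside off the bed, then lower the longer of the two handled plates squarely over the two locating pins (large hole on the thick pin), keeping hold of it until it lies flush on the bed, and swing the keeper fully back over the plate's edge. Leave the shorter plate and everything else where it stands.

Things in the scene. Friction and masses are not known exactly. Their poses are not given: they have to be found in the camera images.
- bed: aluminium top of the fixed grey stand, sloping 25 degrees, its low side towards the robot's front left. Origin on the face where the middle of the plate's underside comes to lie, 68 mm above the table; +x up the slope, +y across it (left, seen from its low side), +z square out of the face. The bed spans x -82 to +56, y -82 to +82 mm; the stand is 172 mm wide.
- large_pin (a point): foot of the thick locating pin, 12 mm across, at bed x +28, y +54 mm; stands along bed +z, 22 mm high, the last 8 mm tapered to a blunt nose
- small_pin (a point): foot of the thin locating pin, 8 mm across, at bed x +28, y -54 mm; same height and taper
- keeper (a joint): swing keeper at the right of the bed's low side: 18 mm steel strap on a post. 0 = shut, at its stop (points up the slope, over the plate's low edge); grows to 1.8 as it swings clockwise, seen from above, to point right; clear of the plate's place beyond 1.45. It lies 12.5 to 18.5 mm above the bed, reaches 49 mm from the post, needs about 2 N at the knob, stays where left.
- keeper_pivot (a point): point on the bed's face on the keeper's turning axis, at bed x -64, y -50 mm
- keeper_knob (a point): middle of the keeper's upright black knob, 18 mm across, 38 mm out from the turning axis and 35.5 mm above the bed; the knob reaches from 24 to 46 mm above the bed
- long_plate: the closing plate: aluminium, 90 (x) by 140 (y) by 10 mm thick, 0.3 to 0.55 kg. Origin at the middle of its underside, +z up, +y towards its large hole. Bridge handle over the middle: a black bar along y, 64 mm long, 14 mm wide, 36 to 50 mm above the underside, on two 10 mm posts at y -25 and +25 mm. Seated, its axes agree with the bed's.
- large_hole (a point): centre of the plate's large through hole (13.6 mm across) at the underside, at plate x +28, y +54 mm
- small_hole (a point): centre of its small through hole (9.6 mm across) at the underside, at plate x +28, y -54 mm
- short_plate: a plate for another stand, same make but only 106 mm long and with holes too close together for these pins; not to be used. Origin at the middle of its underside, axes as for the long plate, same handle.
- small_jar: screw-cap jar, 50 mm across, 76 mm high, left of the stand; origin at the middle of its underside
- tall_jar: screw-cap jar, 58 mm across, 90 mm high, right of the stand; origin at the middle of its underside
- tamper: powder tamper with round foot and knob, 62 mm across, 59 mm high, behind the stand's right corner; origin at the middle of its underside
- cup: small open steel cup, 59 mm across, 42 mm high, behind the stand; origin at the middle of its underside
- counter: hand tally counter, 52 x 45 x 25 mm, in front between the two plates; origin at the middle of its underside

How it is judged:
By the outcome, as a careful person would: the job done as asked, in the order asked, and still so for the second after the job is handed in, with the robot touching nothing.
It also fails if it takes over 61 s, if anything falls off the work surface, if the arm or the gripper's body presses on something with over 40 N, if the wrist force passes 120 N, or if a joint passes its speed limit or range.

## Working session

There is one attempt and no reset: what is moved stays moved. The work goes in short steps, Python scripts to look and compute and a shell command to move; the robot and the scene stay as the last step left them, time stands still between calls to the robot, and variables do not carry over. Pictures are saved under pics/ and viewed, at most 14 in all, crops included, and the job is handed in when it is done.

```bash
ls; mkdir -p pics
python3 - <<'E'
from bench import r, camrig, workorder
import cv2,numpy as np
for n in("side","top"):
    cv2.imwrite(f"pics/{n}0.png",camrig.read_camera(n)); p=camrig.camera_params(n); print(n,np.round(p["camera_matrix"],1).tolist(),p["origin"],p["orientation"])
s=r.read_state(); print(s["t"],s["eef_pos"],s["orientation"],s["grip_width"])
E
```

```text
bench.py
inch.py
pics
side [[351.5, 0.0, 253.2], [0.0, 351.5, 190.0], [0.0, 0.0, 1.0]] [ 0.12438536 -0.50338352  0.51947775] [-0.4714416   0.82825548 -0.2696522   0.1379252 ]
top [[375.4, 0.0, 255.9], [0.0, 375.4, 188.4], [0.0, 0.0, 1.0]] [0.45198323 0.09720747 1.14479481] [ 0.0445185  -0.70171987  0.71056829 -0.02645803]
0.1 [0.20546563 0.53652633 0.23055223] [-2.40430752e-04  1.81884900e-01  9.83319496e-01 -7.70670488e-04] 0.08502481542477651
```

View pics/side0.png

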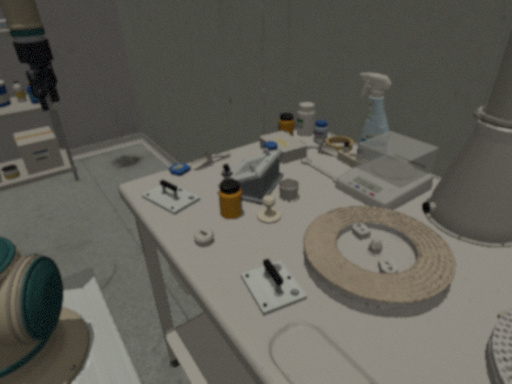

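View pics/top0.png

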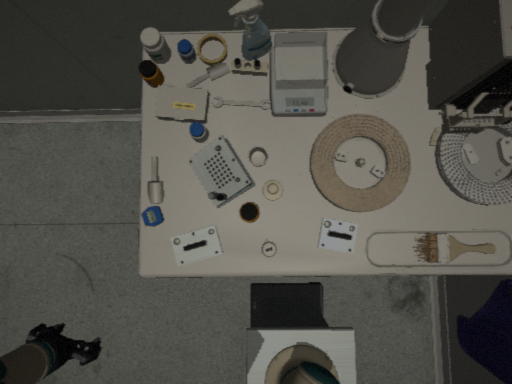

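The top view shows the stand at about (220,170) with the keeper knob at its low end (216,197). The long plate is at (197,245), the short plate at (338,236) and the counter at (269,248). I'll enlarge the stand and the long plate.

Run:
```python
import cv2
t=cv2.imread("pics/top0.png");s=cv2.imread("pics/side0.png")
a=cv2.resize(t[120:270,160:270],None,fx=3.6,fy=3.6,interpolation=cv2.INTER_CUBIC)
b=cv2.resize(s[130:240,130:310],None,fx=3.3,fy=3.3,interpolation=cv2.INTER_CUBIC)
cv2.imwrite("pics/ta.png",a);cv2.imwrite("pics/sa.png",b)
```

```text
(no output)
```

View pics/ta.png

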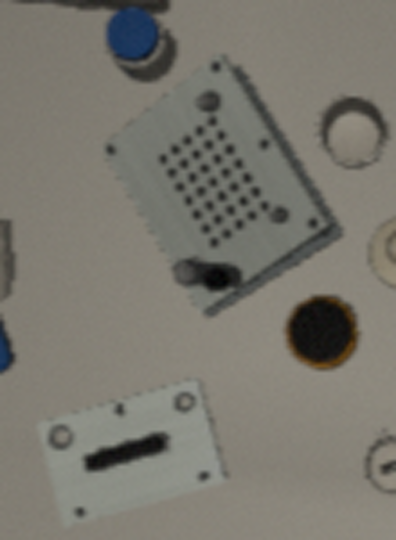

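View pics/sa.png

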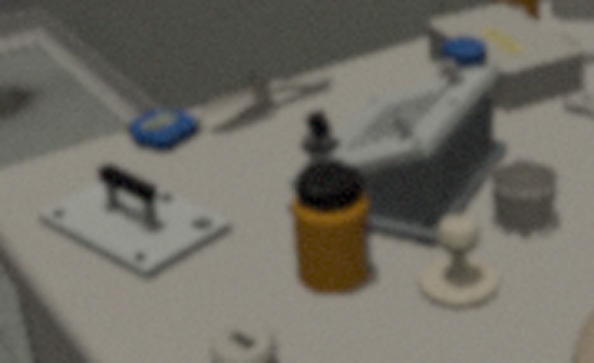

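The enlarged crops show the pins at top-image (217.8,148.1) for the large and (237.8,179.4) for the small. The post is near (212,195.5) and the knob near (220,197). On the long plate the large hole is at (177,241.4), the small hole at (211.4,231.7) and the bar centre at (195,245.3). The side view shows the black knob at about (226,169) and the bar at about (169,187).

```bash
cat > h.py <<'E'
from bench import r, camrig, workorder
import cv2,numpy as np
from scipy.spatial.transform import Rotation as R
def rot(q): return R.from_quat([q[1],q[2],q[3],q[0]])
P={}
for n in("side","top"):
    p=camrig.camera_params(n); P[n]=(np.array(p["camera_matrix"]),np.array(p["origin"]),rot(p["orientation"]).as_matrix())
def ray(n,uv):
    K,o,M=P[n]; d=M@np.linalg.solve(K,[uv[0],uv[1],1]); return o,d/np.linalg.norm(d)
def onz(n,uv,z): o,d=ray(n,uv); return o+d*(z-o[2])/d[2]
def proj(n,X): K,o,M=P[n]; c=K@(M.T@(np.array(X)-o)); return c[:2]/c[2]
def tri(a,b):
    o1,d1=ray("side",a);o2,d2=ray("top",b)
    s=np.linalg.lstsq(np.c_[d1,-d2],o2-o1,rcond=None)[0]
    p,q=o1+s[0]*d1,o2+s[1]*d2; return (p+q)/2,np.linalg.norm(p-q)
def avg(n,k=6): return np.mean([camrig.read_camera(n).astype(np.float32) for _ in range(k)],0)
def blob(img,x0,y0,x1,y1,th,mode="dark"):
    g=img[y0:y1,x0:x1].max(2) ; m=((g<th) if mode=="dark" else (g>th)).astype(np.uint8)
    c,l,st,ce=cv2.connectedComponentsWithStats(m)
    return [(np.round(ce[i]+[x0,y0],2).tolist(),st[i].tolist()[2:]) for i in range(1,c) if st[i][4]>6]
E
python3 - <<'E'
from h import *
s=avg("side");t=avg("top");np.save("s0.npy",s);np.save("t0.npy",t)
print("bar top",blob(t,180,232,212,260,75)); print("bar side",blob(s,155,175,185,205,70))
print("knob top",blob(t,205,185,232,205,60)); print("knob side",blob(s,218,160,236,178,70))
for n,uv in(("L",(217.8,148.1)),("S",(237.8,179.4))): print(n,onz("top",uv,.0998))
print("holes",onz("top",(177,241.4),.01),onz("top",(211.4,231.7),.01), onz("top",(195,245.3),.05))
a=cv2.resize(t[140:205,185:260],None,fx=8,fy=8,interpolation=cv2.INTER_CUBIC)
cv2.imwrite("pics/tb.png",np.clip(a*1.3,0,255).astype(np.uint8))
E
```

```text
bar top [([194.39, 245.3], [22, 10, 110])]
bar side [([168.83, 186.18], [16, 17, 95])]
knob top [([219.33, 196.1], [15, 9, 94])]
knob side [([226.3, 171.34], [8, 13, 76])]
L [0.67392554 0.23018595 0.0998    ]
S [0.58364612 0.17393551 0.0998    ]
holes [0.4094185  0.36519174 0.01      ] [0.43732897 0.26121856 0.01      ] [0.39917465 0.30313188 0.05      ]
```

View pics/tb.png

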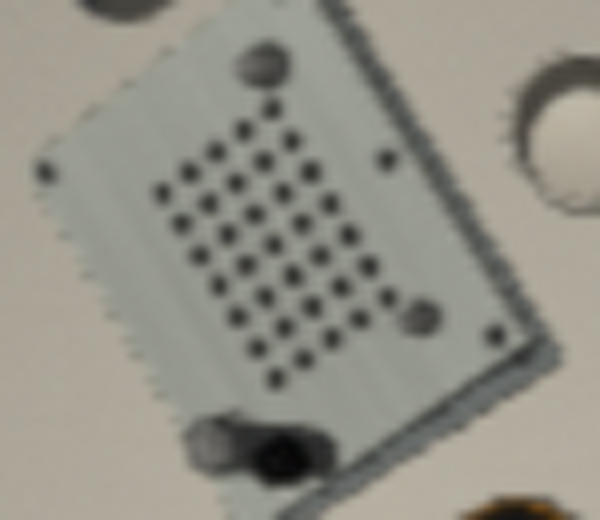

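The zoom shows the pin bodies at top-image (217.6,147.6) and (237.1,179.2). The keeper post is at (210.6,195.2), and the strap points to the image right, so the keeper looks only partly open. I'll check these against the side view.

```bash
cat >> h.py <<'E'
def bedpose(L,S,h):
    """bed rotation and origin from pin points at height h along bed z"""
    y=np.array(L-S);y[2]=0;y/=np.linalg.norm(y); u=np.cross(y,[0,0,1.]); c,s_=np.cos(np.radians(25)),np.sin(np.radians(25))
    x=c*u+np.array([0,0,s_]); z=np.cross(x,y); B=np.c_[x,y,z]
    return B,(L+S)/2-B@np.array([.028,0,h])
E
python3 - <<'E'
from h import *
zz=.068+.028*np.sin(np.radians(25))+.011*np.cos(np.radians(25))
L=onz("top",(217.56,147.56),zz);S=onz("top",(237.06,179.19),zz)
B,o=bedpose(L,S,.011); print(np.linalg.norm(L-S),o,np.degrees(np.arctan2(B[1,1],B[0,1])))
k,e=tri((226.3,171.34),(219.33,196.1)); print("knob",k,e,"bed",B.T@(k-o))
b,e=tri((168.83,186.18),(194.39,245.3)); print("bar",b,e)
f=lambda n,q:np.round(proj(n,o+B@np.array(q)),1).tolist()
for nm,q in dict(Ltip=(.028,.054,.022),Lf=(.028,.054,0),Stip=(.028,-.054,.022),Sf=(.028,-.054,0),c1=(-.082,-.082,0),c2=(.056,-.082,0),c3=(.056,.082,0),c4=(-.082,.082,0),piv=(-.064,-.05,.0185)).items(): print(nm,f("top",q),f("side",q))
s=np.load("s0.npy");a=cv2.resize(s[135:210,205:290],None,fx=8,fy=8,interpolation=cv2.INTER_CUBIC)
cv2.imwrite("pics/sb.png",np.clip(a*1.5,0,255).astype(np.uint8))
E
```

```text
0.10746354286373998 [0.62090263 0.22222046 0.068     ] 31.019007268796585
knob [0.5391825  0.22939053 0.07362349] 0.0005514600135173817 bed [-0.04135905 -0.06633896  0.02549088]
bar [0.39973782 0.30608098 0.04163035] 0.0020580069563142056
Ltip [215.7, 147.6] [265.2, 148.5]
Lf [219.3, 147.4] [268.2, 155.3]
Stip [235.4, 179.7] [249.7, 164.6]
Sf [238.8, 178.9] [253.1, 171.9]
c1 [216.2, 206.3] [216.3, 185.2]
c2 [251.3, 182.0] [257.7, 174.4]
c3 [221.3, 133.7] [279.9, 149.0]
c4 [188.2, 160.1] [241.8, 160.3]
piv [211.9, 195.0] [223.9, 172.7]
```

View pics/sb.png

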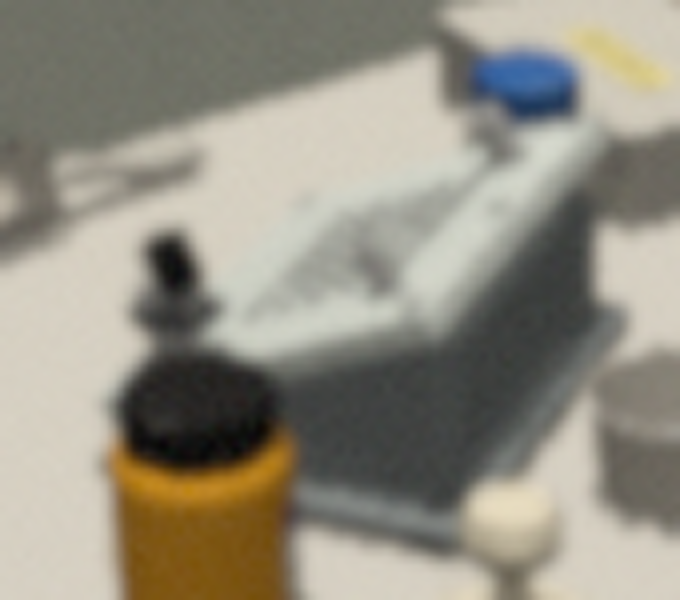

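The side view shows the large pin tip at about (265.4,149) and the near corner at (259,176), within 1.5 px of the prediction. The knob centre is at about (226.0,167.5), just above the jar cap, which my mask had merged with it.

Run:
```python
from h import *
s=np.load("s0.npy");t=np.load("t0.npy")
zz=.068+.028*np.sin(np.radians(25))+.011*np.cos(np.radians(25))
B,o=bedpose(onz("top",(217.56,147.56),zz),onz("top",(237.06,179.19),zz),.011)
print(blob(s,220,160,236,173,48),blob(t,208,188,230,204,35))
k,e=tri((226.0,167.4),(219.9,196.8)); q=B.T@(k-o); print("knob",k,e,q,"ang",-np.arctan2(q[1]+.05,q[0]+.064),np.hypot(q[1]+.05,q[0]+.064))
for a in np.arange(0,1.81,.2):
    X=o+B@np.array([-.064+.038*np.cos(a),-.05-.038*np.sin(a),.0355]); print(round(a,1),proj("side",X).round(1),proj("top",X).round(1))
# plate
for uv in((177,241.4),(211.4,231.7)): print(onz("top",uv,.01))
g=t.max(2); x=np.float32(cv2.resize(g[225:268,168:228],None,fx=6,fy=6,interpolation=cv2.INTER_CUBIC))
print("bar",blob(t,180,232,212,260,60)); m=(t[225:268,168:228].max(2)<60).astype(np.uint8); print(cv2.minAreaRect(cv2.findNonZero(m)))
m=(s[175:200,155:180].max(2)<60).astype(np.uint8); print(cv2.minAreaRect(cv2.findNonZero(m)))
for n in("top","side"):
  for hgt in(.05,.043): print(n,hgt)
cv2.imwrite("pics/pl.png",np.hstack([np.clip(1.3*cv2.resize(t[225:273,165:230],(390,288),interpolation=cv2.INTER_CUBIC),0,255),np.clip(1.5*cv2.resize(s[175:223,135:200],(390,288),interpolation=cv2.INTER_CUBIC),0,255)]).astype(np.uint8))
```

```text
[([226.14, 168.5], [5, 8, 28])] [([219.95, 196.56], [9, 6, 43])]
knob [0.53647968 0.22575236 0.0879014 ] 0.0005289314451813462 [-0.0337615  -0.0705301   0.03770201] ang 0.5964507969805019 0.03654930486976208
0.0 [232.  164.2] [218.6 189.1]
0.2 [230.5 165.4] [219.7 191.5]
0.4 [228.6 166.8] [220.5 194. ]
0.6 [226.4 168.2] [220.8 196.7]
0.8 [224.  169.5] [220.6 199.3]
1.0 [221.4 170.8] [219.9 201.8]
1.2 [218.9 171.9] [218.8 204. ]
1.4 [216.4 172.9] [217.3 205.9]
1.6 [214.2 173.6] [215.5 207.3]
1.8 [212.2 174. ] [213.5 208.4]
[0.4094185  0.36519174 0.01      ]
[0.43732897 0.26121856 0.01      ]
bar [([194.75, 245.13], [22, 10, 99])]
((22.967763900756836, 23.264362335205078), (10.57995891571045, 31.05508804321289), 51.95295715332031)
((13.0, 11.0), (16.994115829467773, 5.366563320159912), 26.56505012512207)
top 0.05
top 0.043
side 0.05
side 0.043
```

View pics/pl.png

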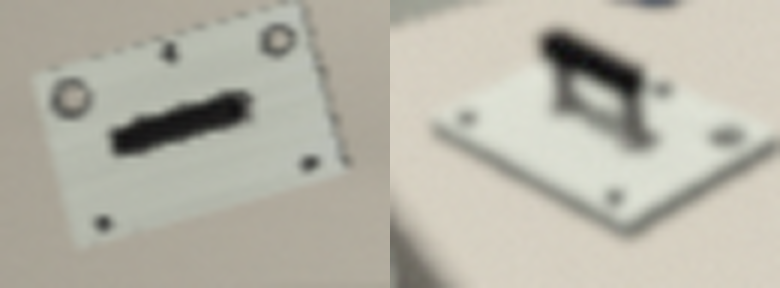

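The keeper stands at about 0.6 rad, and the knob's triangulated radius and height match the text. In the plate crops the large hole is at (176.6,241.1), the small hole at (210.75,231.25), and the bar at top (194.75,245.2) and side (169.1,184.9). Next I'll write a pose helper and work out the first move.

```bash
cat >> h.py <<'E'
zz=.068+.028*np.sin(np.radians(25))+.011*np.cos(np.radians(25))
B,o=bedpose(onz("top",(217.56,147.56),zz),onz("top",(237.06,179.19),zz),.011)
F=np.array([[0,1,0],[1,0,0],[0,0,-1.]])
def tool(M,yaw=0): return M@R.from_euler("z",yaw).as_matrix()@F
def bed(*q): return o+B@np.array(q)
def go(p,M):
    s=r.read_state(); M0=rot(s["orientation"]).as_matrix()
    d=M0.T@(np.array(p)-s["eef_pos"]); rv=R.from_matrix(M0.T@M).as_rotvec()
    print("d",d.round(4).tolist(),"rv",rv.round(4).tolist(),"rows",round(max(np.linalg.norm(d)/.0417,np.linalg.norm(rv)/.125),1))
def knob(a,h=.026,off=0,yaw=0): return bed(-.064+.038*np.cos(a)+off*np.cos(yaw),-.05-.038*np.sin(a)+off*np.sin(yaw),h)
E
python3 - <<'E'
from h import *
b,e=tri((169.1,184.9),(194.75,245.2));print("bar",b,e)
H=onz("top",(176.58,241.08),.01);h=onz("top",(210.75,231.25),.01); print(np.linalg.norm(H-h),H,h)
y=(H-h)/.108; y/=np.linalg.norm(y); x=np.cross(y,[0,0,1]); print("centre from holes",(H+h)/2-.028*x,"yaw x",np.arctan2(x[1],x[0]), "bar on .043:",onz("top",(194.75,245.2),.043))
print("jar bed",B.T@(onz("top",(249.3,212),.09)-o))
go(knob(.6,.10,.03,.5),tool(B,.5))
E
```

```text
bar [0.40032112 0.30409905 0.04635525] 0.002227354145363072
0.10709855530896292 [0.41038713 0.3664741  0.01      ] [0.43869787 0.26318518 0.01      ]
centre from holes [0.3975385  0.30742804 0.01      ] yaw x 0.2675224753312471 bar on .043: [0.39913323 0.30518299 0.043     ]
jar bed [ 0.01078546 -0.15119599  0.01924497]
d [-0.4274, -0.1609, 0.0753] rv [-0.1001, -0.4852, 1.7037] rows 14.2
```

```bash
python3 inch.py '[[0,-0.427,-0.161,0.075,-0.1,-0.485,1.704],[0,-0.427,-0.161,0.075,-0.1,-0.485,1.704],[0,-0.427,-0.161,0.075,-0.1,-0.485,1.704],[0,-0.427,-0.161,0.075,-0.1,-0.485,1.704],[0,-0.427,-0.161,0.075,-0.1,-0.485,1.704],[0,-0.427,-0.161,0.075,-0.1,-0.485,1.704],[0,-0.427,-0.161,0.075,-0.1,-0.485,1.704],[0,-0.427,-0.161,0.075,-0.1,-0.485,1.704],[0,-0.427,-0.161,0.075,-0.1,-0.485,1.704],[0,-0.427,-0.161,0.075,-0.1,-0.485,1.704],[0,-0.427,-0.161,0.075,-0.1,-0.485,1.704],[0,-0.427,-0.161,0.075,-0.1,-0.485,1.704],[0,-0.427,-0.161,0.075,-0.1,-0.485,1.704],[0,-0.427,-0.161,0.075,-0.1,-0.485,1.704],[0,-0.427,-0.161,0.075,-0.1,-0.485,1.704],[0,-0.427,-0.161,0.075,-0.1,-0.485,1.704],[0,-0.427,-0.161,0.075,-0.1,-0.485,1.704]]'
python3 - <<'E'
from h import *
s=r.read_state();print(np.round(s["joint_pos"],2),s["wrist_force"])
go(knob(.6,.10,.03,.5),tool(B,.5));go(knob(.6,.026,.03,.5),tool(B,.5))
for a in(.6,.85,1.1,1.35,1.6,1.7): go(knob(a,.026,.022,.5),tool(B,.5))
E
```

```text
t: 2.12
eef_pos: [0.5468, 0.2341, 0.1561]
orientation: [0.216, 0.847, 0.486, 0.004]
wrist_force: [0.6, 0.1, -0.1]
grip_width: 0.0002
gripper_force: 0.0
[ 0.55  0.38  1.63 -0.48  1.18  1.27] [ 0.62270903  0.1021629  -0.12610995]
d [0.0001, 0.0004, 0.0003] rv [-0.0005, -0.0001, 0.0009] rows 0.0
d [0.0001, 0.0004, 0.0743] rv [-0.0005, -0.0001, 0.0009] rows 1.8
d [0.0001, -0.0076, 0.0743] rv [-0.0005, -0.0001, 0.0009] rows 1.8
d [-0.0031, -0.0165, 0.0743] rv [-0.0005, -0.0001, 0.0009] rows 1.8
d [-0.004, -0.026, 0.0743] rv [-0.0005, -0.0001, 0.0009] rows 1.9
d [-0.0025, -0.0353, 0.0743] rv [-0.0005, -0.0001, 0.0009] rows 2.0
d [0.0012, -0.044, 0.0743] rv [-0.0005, -0.0001, 0.0009] rows 2.1
d [0.0033, -0.0472, 0.0743] rv [-0.0005, -0.0001, 0.0009] rows 2.1
```

```bash
python3 inch.py '[[0,0,0,0.03,0,0,0],[0,0,0,0.06,0,0,0],[0,0,0,0.074,0,0,0],[0,0,0,0.074,0,0,0],[0,0,-0.006,0.074,0,0,0],[0,-0.001,-0.011,0.074,0,0,0],[0,-0.003,-0.0165,0.074,0,0,0],[0,-0.004,-0.021,0.074,0,0,0],[0,-0.004,-0.026,0.074,0,0,0],[0,-0.003,-0.031,0.074,0,0,0],[0,-0.002,-0.036,0.074,0,0,0],[0,0,-0.04,0.074,0,0,0],[0,0.001,-0.044,0.074,0,0,0],[0,0.004,-0.049,0.074,0,0,0],[0,0.004,-0.049,0.074,0,0,0]]'
python3 inch.py '[[0,0,0.012,0,0,0,0],[0,0,0.012,-0.04,0,0,0],[0,0,0.012,-0.08,0,0,0],[0,0,0.012,-0.11,0,0,0]]'
python3 - <<'E'
from h import *
s=avg("side");t=avg("top");np.save("s1.npy",s);np.save("t1.npy",t)
cv2.imwrite("pics/k1.png",np.hstack([np.clip(1.3*cv2.resize(t[135:225,180:270],(400,400),interpolation=cv2.INTER_CUBIC),0,255),np.clip(1.5*cv2.resize(s[135:225,190:280],(400,400),interpolation=cv2.INTER_CUBIC),0,255)]).astype(np.uint8))
x=np.array([np.cos(.2675),np.sin(.2675),0]);y=np.array([-x[1],x[0],0]);M=np.c_[x,y,[0,0,1]]
go((.399,.305,.124),tool(M))
E
```

```text
t: 3.37
eef_pos: [0.5243, 0.233, 0.0695]
orientation: [0.216, 0.847, 0.486, 0.005]
wrist_force: [0.6, -0.1, 0.2]
grip_width: -0.0001
gripper_force: 0.0
t: 3.7
eef_pos: [0.5117, 0.2674, 0.1768]
orientation: [0.216, 0.847, 0.485, 0.006]
wrist_force: [0.9, -0.6, 0.3]
grip_width: 0.0
gripper_force: 0.0
d [-0.0166, -0.127, 0.0065] rv [0.2775, 0.3516, -0.7843] rows 7.2
```

View pics/k1.png

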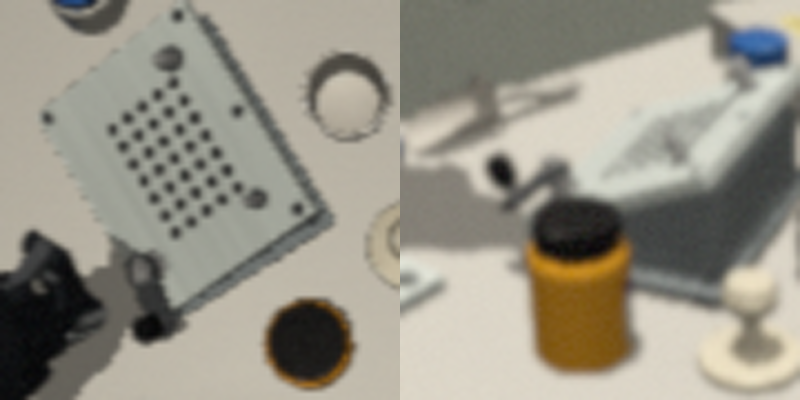

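The keeper now points right and down the slope: the knob is at top-image (213.3,208.8), which is about 1.75 rad, so it is clear. Now the plate.

```bash
python3 inch.py '[[0.085,-0.017,-0.127,0.0065,0.278,0.352,-0.784],[0.085,-0.017,-0.127,0.0065,0.278,0.352,-0.784],[0.085,-0.017,-0.127,0.0065,0.278,0.352,-0.784],[0.085,-0.017,-0.127,0.0065,0.278,0.352,-0.784],[0.085,-0.017,-0.127,0.0065,0.278,0.352,-0.784],[0.085,-0.017,-0.127,0.0065,0.278,0.352,-0.784],[0.085,-0.017,-0.127,0.0065,0.278,0.352,-0.784],[0.085,-0.017,-0.127,0.0065,0.278,0.352,-0.784],[0.085,-0.017,-0.127,0.0065,0.278,0.352,-0.784],[0.085,-0.017,-0.127,0.0065,0.278,0.352,-0.784]]'
python3 - <<'E'
from h import *
x=np.array([np.cos(.2675),np.sin(.2675),0]);y=np.array([-x[1],x[0],0]);M=np.c_[x,y,[0,0,1]]
print(r.read_state()["joint_pos"].round(2));go((.399,.305,.024),tool(M))
E
```

```text
t: 5.13
eef_pos: [0.3992, 0.3047, 0.1247]
orientation: [0.0, 0.607, 0.794, 0.001]
wrist_force: [-0.8, -0.6, 0.1]
grip_width: 0.0849
gripper_force: 0.0
[0.51 0.25 1.82 0.   1.06 0.25]
d [0.0003, -0.0003, 0.1007] rv [0.0012, -0.0005, -0.0021] rows 2.4
```

```bash
python3 inch.py '[[0.085,0,0,0.04,0,0,0],[0.085,0,0,0.075,0,0,0],[0.085,0,0,0.1,0,0,0],[0.085,0,0,0.1,0,0,0],[0,0,0,0.1,0,0,0],[0,0,0,0.1,0,0,0],[0,0,0,0.1,0,0,0],[0,0,0,0.1,0,0,0],[0,0,0,0.1,0,0,0],[0,0,0,0.1,0,0,0],[0,0,0,0.1,0,0,0],[0,0,0,0.1,0,0,0]]' 100
```

```text
t: 6.13
eef_pos: [0.3993, 0.3056, 0.0262]
orientation: [0.0, 0.607, 0.795, 0.002]
wrist_force: [-1.2, -0.5, 8.0]
grip_width: 0.0121
gripper_force: 98.1
```

```bash
python3 inch.py '[[0,0,0,-0.02,0,0,0],[0,0,0,-0.05,0,0,0],[0,0,0,-0.09,0,0,0],[0,0,0,-0.13,0,0,0],[0,0,0,-0.16,0,0,0],[0,0,0,-0.16,0,0,0]]'
python3 - <<'E'
from h import *
go(bed(0,0,.024+.08),tool(B)); s=r.read_state();print(s["torque"])
E
```

```text
t: 6.63
eef_pos: [0.4023, 0.307, 0.1913]
orientation: [0.003, 0.606, 0.795, 0.007]
wrist_force: [2.2, 0.8, -4.5]
grip_width: 0.0122
gripper_force: 99.2
d [-0.0974, 0.1761, 0.0311] rv [-0.3638, -0.2952, 1.272] rows 10.8
[ 0.0141338  -0.11067468  0.00762371]
```

```bash
python3 inch.py '[[0,-0.01,0.016,0.003,-0.033,-0.027,0.115],[0,-0.02,0.034,0.006,-0.066,-0.054,0.23],[0,-0.03,0.05,0.009,-0.1,-0.08,0.345],[0,-0.04,0.068,0.012,-0.132,-0.107,0.46],[0,-0.05,0.085,0.015,-0.165,-0.134,0.575],[0,-0.059,0.103,0.018,-0.2,-0.16,0.69],[0,-0.068,0.122,0.021,-0.23,-0.187,0.805],[0,-0.077,0.139,0.024,-0.263,-0.214,0.92],[0,-0.086,0.155,0.027,-0.3,-0.24,1.035],[0,-0.092,0.167,0.029,-0.33,-0.268,1.15],[0,-0.0974,0.176,0.031,-0.364,-0.295,1.272],[0,-0.0974,0.176,0.031,-0.364,-0.295,1.272],[0,-0.0974,0.176,0.031,-0.364,-0.295,1.272],[0,-0.0974,0.176,0.031,-0.364,-0.295,1.272],[0,-0.0974,0.176,0.031,-0.364,-0.295,1.272]]'
python3 - <<'E'
from h import *
go(bed(0,0,.026+.08),tool(B)); s=r.read_state();print(s["torque"],s["joint_pos"].round(2))
s=avg("side");t=avg("top");np.save("s2.npy",s);np.save("t2.npy",t)
cv2.imwrite("pics/p2.png",np.hstack([np.clip(1.3*cv2.resize(t[130:220,180:270],(400,400),interpolation=cv2.INTER_CUBIC),0,255),np.clip(1.5*cv2.resize(s[95:195,200:300],(400,400),interpolation=cv2.INTER_CUBIC),0,255)]).astype(np.uint8))
E
```

```text
t: 7.88
eef_pos: [0.5932, 0.2574, 0.1537]
orientation: [0.21, 0.94, 0.263, 0.051]
wrist_force: [-0.9, -0.9, -5.2]
grip_width: 0.0124
gripper_force: 99.0
d [0.0054, 0.0041, -0.0096] rv [-0.0016, 0.0126, 0.0074] rows 0.3
[0.47900379 0.31868166 0.01639084] [ 0.54  0.46  1.5  -0.46  1.23  1.73]
```

View pics/p2.png

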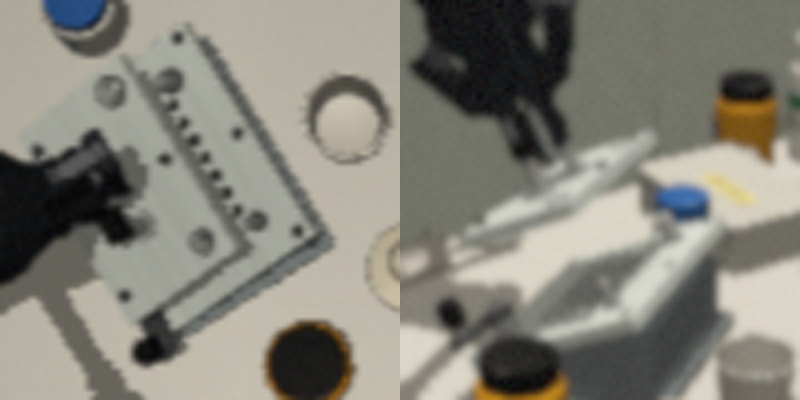

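The top view shows the plate hovering with its holes at crop (111,91) and (203,241), and pin tops at about (168,80) and (257,220). I need the settled state, plus hole positions relative to the pins.

Run:
```python
from h import *
s=r.read_state();print(s["eef_pos"],s["t"],s["wrist_force"],s["torque"],s["dq"].round(3));go(bed(0,0,.026+.08),tool(B))
# plate pose assumed from TCP (underside .026 below): predicted top-hole centres (plate z .010)
M=rot(s["orientation"]).as_matrix()@F.T; p=s["eef_pos"]-M@np.array([0,0,.026])
for n,q in(("L",(.028,.054,.01)),("S",(.028,-.054,.01))):
    X=p+M@np.array(q); print(n,"pred top px",proj("top",X).round(2),"side",proj("side",X).round(2),"bed",(B.T@(X-o)).round(4))
for u in((111,91),(203,241)): print("obs",180+(u[0]+.5)/4.444-.5,130+(u[1]+.5)/4.444-.5)
print("pinpred",proj("top",bed(.028,.054,.011)),"obs",180+168.5/4.444-.5,130+80.5/4.444-.5)
```

```text
[0.59442662 0.25778635 0.15405842] 8.4833 [ 0.67130047  0.38000292 -5.34798713] [0.5288832  0.29278413 0.00523692] [ 0.    -0.001  0.    -0.001  0.001 -0.   ]
d [0.0042, 0.0036, -0.0094] rv [-0.0004, 0.0115, 0.0055] rows 0.3
L pred top px [205.11 150.45] side [255.18 131.03] bed [0.0241 0.0496 0.08  ]
S pred top px [225.74 184.18] side [238.4  145.35] bed [ 0.0247 -0.0584  0.0813]
obs 204.5900090009001 150.0895589558956
obs 225.29207920792078 183.84293429342935
pinpred [217.51181013 147.48183356] obs 217.4162916291629 147.6143114311431
```

Run:
```python
from h import *
go(bed(.0006,-.0014,.026+.032),tool(B))
```

```text
d [0.0034, 0.0043, 0.0386] rv [-0.0004, 0.0115, 0.0055] rows 0.9
```

```bash
python3 inch.py '[[0,0.003,0.004,0.013,0,0.006,0.003],[0,0.0034,0.0043,0.026,0,0.0115,0.0055],[0,0.0034,0.0043,0.0386,0,0.0115,0.0055],[0,0.0034,0.0043,0.0386,0,0.0115,0.0055],[0,0.0034,0.0043,0.0386,0,0.0115,0.0055],[0,0.0034,0.0043,0.0386,0,0.0115,0.0055]]'
python3 - <<'E'
from h import *
s=avg("side");t=avg("top");np.save("s3.npy",s);np.save("t3.npy",t)
go(bed(.0006,-.0014,.026+.032),tool(B))
cv2.imwrite("pics/p3.png",np.hstack([np.clip(1.3*cv2.resize(t[135:205,190:260],(400,400),interpolation=cv2.INTER_CUBIC),0,255),np.clip(1.5*cv2.resize(s[115:195,210:290],(400,400),interpolation=cv2.INTER_CUBIC),0,255)]).astype(np.uint8))
s=r.read_state(); M=rot(s["orientation"]).as_matrix()@F.T; p=s["eef_pos"]-M@np.array([-.0006*-1,-.0014,.026])
for n,q in(("L",(.028,.054,.01)),("S",(.028,-.054,.01))):
    X=p+M@np.array(q); print(n,proj("top",X).round(2),proj("side",X).round(2),(B.T@(X-o)).round(4))
E
```

```text
t: 8.98
eef_pos: [0.6078, 0.2423, 0.1213]
orientation: [0.208, 0.941, 0.261, 0.058]
wrist_force: [0.4, 0.2, -4.5]
grip_width: 0.0121
gripper_force: 98.9
d [-0.0, -0.0, -0.0] rv [-0.0004, 0.0001, 0.0] rows 0.0
L [212.22 147.82] [262.4  142.24] [0.028 0.054 0.042]
S [232.3  180.48] [246.55 157.86] [ 0.028 -0.054  0.042]
```

View pics/p3.png

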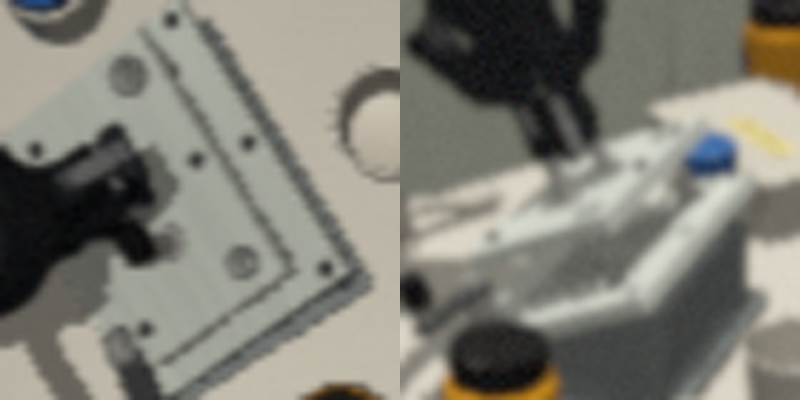

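The holes appear at (212.0,147.7) and (231.9,180.4), within 0.35 px of the prediction, and the plate is parallel to the bed. I'll lower it slowly and watch the force.

```bash
python3 inch.py '[[0,0,0,0.004,0,0,0],[0,0,0,0.008,0,0,0],[0,0,0,0.01,0,0,0],[0,0,0,0.012,0,0,0],[0,0,0,0.014,0,0,0],[0,0,0,0.016,0,0,0],[0,0,0,0.016,0,0,0]]'
python3 - <<'E'
from h import *
s=r.read_state(); print((B.T@(s["eef_pos"]-o)).round(4),"F bed",(B.T@s["wrist_force"]).round(1),s["torque"].round(2))
E
```

```text
t: 10.17
eef_pos: [0.6108, 0.2372, 0.1059]
orientation: [0.207, 0.941, 0.261, 0.058]
wrist_force: [-0.8, 4.3, -5.0]
grip_width: 0.0119
gripper_force: 99.3
[-0.0003 -0.001   0.042 ] F bed [-5.8  1.5 -2.8] [1.17 0.58 0.12]
```

```bash
python3 inch.py '[[0,0.0005,-0.0015,0,0,0,0],[0,0.0005,-0.0015,0.002,0,0,0],[0,0.0005,-0.0015,0.004,0,0,0],[0,0.0005,-0.0015,0.006,0,0,0],[0,0.0005,-0.0015,0.006,0,0,0]]'
cat > f.py <<'E'
from h import *
s=r.read_state(); print((B.T@(s["eef_pos"]-o)).round(4),"contact F bed",(B.T@(s["wrist_force"]+[0,0,5])).round(1),s["torque"].round(2))
go(bed(.0006,-.0014,.026),tool(B))
E
python3 f.py
```

```text
t: 10.58
eef_pos: [0.6119, 0.2353, 0.0996]
orientation: [0.208, 0.941, 0.261, 0.058]
wrist_force: [0.0, 0.7, -5.8]
grip_width: 0.0121
gripper_force: 98.9
[-0.001  -0.001   0.0353] contact F bed [-0.9  0.4 -0.4] [0.96 0.38 0.03]
d [-0.0004, 0.0016, 0.0093] rv [-0.0006, 0.0005, 0.0001] rows 0.2
```

Both pins are in and the contact forces are small. I'll keep lowering to the bed.

```bash
python3 inch.py '[[0,0,-0.0002,0.002,0,0,0],[0,0,-0.0002,0.004,0,0,0],[0,0,-0.0002,0.006,0,0,0],[0,0,-0.0002,0.008,0,0,0],[0,0,-0.0002,0.009,0,0,0],[0,0,-0.0002,0.01,0,0,0],[0,0,-0.0002,0.011,0,0,0],[0,0,-0.0002,0.011,0,0,0]]'; python3 f.py
```

```text
t: 11.25
eef_pos: [0.6136, 0.2326, 0.0922]
orientation: [0.208, 0.941, 0.261, 0.058]
wrist_force: [-7.5, 6.4, 6.4]
grip_width: 0.0117
gripper_force: 101.1
[-0.0012 -0.001   0.0273] contact F bed [-3.7 -3.1 14.2] [ 0.71  0.98 -0.24]
d [-0.0004, 0.0018, 0.0013] rv [-0.0009, -0.0009, -0.0011] rows 0.1
```

```bash
python3 inch.py '[[0,0.0005,-0.0005,0.001,0,0,0],[0,-0.0005,-0.0005,0.002,0,0,0],[0,0,0,0.003,0,0,0],[0,0,0,0.003,0,0,0]]'; python3 f.py
```

```text
t: 11.58
eef_pos: [0.6136, 0.2326, 0.0921]
orientation: [0.208, 0.941, 0.26, 0.059]
wrist_force: [-15.4, 10.6, 19.4]
grip_width: 0.0122
gripper_force: 103.1
[-0.0012 -0.0009  0.0272] contact F bed [-5.1 -7.7 29.4] [ 0.51  1.62 -0.33]
d [-0.0005, 0.0018, 0.0012] rv [-0.0014, -0.0024, -0.0024] rows 0.1
```

```bash
python3 inch.py '[[0,0,0,-0.003,0,0,0],[0,0,0,-0.005,0,0,0],[0,0,0,-0.005,0,0,0]]'; python3 f.py
python3 - <<'E'
from h import *
s=avg("side");t=avg("top")
cv2.imwrite("pics/p4.png",np.hstack([np.clip(1.3*cv2.resize(t[135:205,190:260],(400,400),interpolation=cv2.INTER_CUBIC),0,255),np.clip(1.5*cv2.resize(s[125:190,220:285],(400,400),interpolation=cv2.INTER_CUBIC),0,255)]).astype(np.uint8))
E
```

```text
t: 11.83
eef_pos: [0.6136, 0.2326, 0.0923]
orientation: [0.208, 0.941, 0.261, 0.058]
wrist_force: [-3.4, 4.4, -0.4]
grip_width: 0.0122
gripper_force: 100.0
[-0.0012 -0.0009  0.0274] contact F bed [-3.1 -0.6  6.5] [ 0.82  0.56 -0.07]
d [-0.0005, 0.0018, 0.0014] rv [-0.0007, -0.0003, -0.0003] rows 0.1
```

View pics/p4.png

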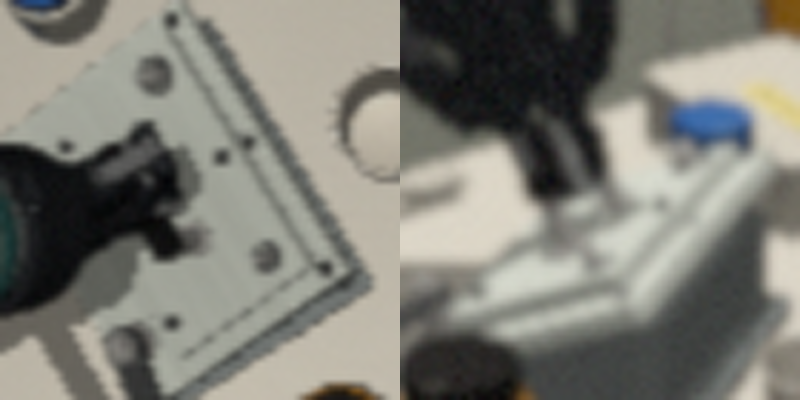

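The picture shows the plate lying parallel and flush along the bed edges, with both pins showing in their holes at crop (155,75) and (266,255). I'll release, retract, and go to the outer side of the knob.

```bash
python3 inch.py '[[0.06,0,0,0,0,0,0],[0.06,0,0,0,0,0,0],[0.06,0,0,0,0,0,0],[0.06,0,0,0,0,0,0],[0.06,0,0,-0.02,0,0,0],[0.06,0,0,-0.05,0,0,0],[0.06,0,0,-0.09,0,0,0],[0,0,0,-0.09,0,0,0],[0,0,0,-0.09,0,0,0]]'
python3 - <<'E'
from h import *
print(r.read_state()["joint_pos"].round(2))
go(knob(1.75,.10,-.032,.75),tool(B,.75))
E
```

```text
t: 13.18
eef_pos: [0.5957, 0.2661, 0.1767]
orientation: [0.208, 0.941, 0.261, 0.061]
wrist_force: [-0.6, -0.7, 0.4]
grip_width: 0.0369
gripper_force: 0.0
[ 0.55  0.44  1.47 -0.46  1.26  1.73]
d [-0.1105, -0.0941, 0.0192] rv [0.0027, -0.0057, -0.7516] rows 6.0
```

```bash
python3 inch.py '[[0,-0.1105,-0.094,0.019,0.003,-0.006,-0.752],[0,-0.1105,-0.094,0.019,0.003,-0.006,-0.752],[0,-0.1105,-0.094,0.019,0.003,-0.006,-0.752],[0,-0.1105,-0.094,0.019,0.003,-0.006,-0.752],[0,-0.1105,-0.094,0.019,0.003,-0.006,-0.752],[0,-0.1105,-0.094,0.019,0.003,-0.006,-0.752],[0,-0.1105,-0.094,0.019,0.003,-0.006,-0.752],[0,-0.1105,-0.094,0.019,0.003,-0.006,-0.752],[0,-0.1105,-0.094,0.019,0.003,-0.006,-0.752]]'
python3 - <<'E'
from h import *
t=avg("top",3);c=cv2.resize(t[135:225,180:270],(400,400),interpolation=cv2.INTER_CUBIC)
cv2.imwrite("pics/k5.png",np.clip(1.3*c,0,255).astype(np.uint8))
go(knob(1.75,.026,-.032,.75),tool(B,.75))
for a in(1.75,1.5,1.25,1,.75,.5,.25,0): go(knob(a,.026,-.0235,.75),tool(B,.75))
E
```

```text
t: 13.93
eef_pos: [0.4599, 0.2736, 0.1162]
orientation: [0.215, 0.781, 0.587, -0.026]
wrist_force: [0.4, 0.0, 0.4]
grip_width: -0.0001
gripper_force: 0.0
d [0.0015, 0.0022, 0.0717] rv [-0.0054, 0.0045, 0.0002] rows 1.7
d [0.0015, 0.0107, 0.0716] rv [-0.0054, 0.0045, 0.0002] rows 1.7
d [-0.0054, 0.0173, 0.0716] rv [-0.0054, 0.0045, 0.0002] rows 1.8
d [-0.0104, 0.0254, 0.0716] rv [-0.0054, 0.0045, 0.0002] rows 1.8
d [-0.0132, 0.0344, 0.0716] rv [-0.0054, 0.0045, 0.0002] rows 1.9
d [-0.0137, 0.0439, 0.0715] rv [-0.0054, 0.0045, 0.0002] rows 2.0
d [-0.0119, 0.0532, 0.0715] rv [-0.0054, 0.0045, 0.0002] rows 2.2
d [-0.0078, 0.0617, 0.0714] rv [-0.0054, 0.0045, 0.0002] rows 2.3
d [-0.0017, 0.069, 0.0713] rv [-0.0054, 0.0045, 0.0002] rows 2.4
```

View pics/k5.png

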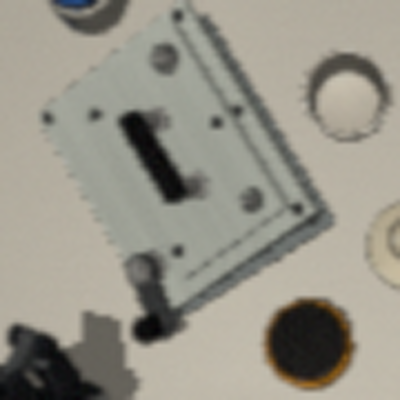

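The plate sits seated after release, and the keeper is still open with its knob at crop (148,328). Now I'll descend beside the knob and swing it shut.

```bash
python3 inch.py '[[0,0.0015,0,0.036,0,0,0],[0,0.0015,0,0.0716,0,0,0],[0,0.0015,0.002,0.0716,0,0,0],[0,0.0015,0.0107,0.0716,0,0,0],[0,-0.002,0.014,0.0716,0,0,0],[0,-0.0054,0.0173,0.0716,0,0,0],[0,-0.008,0.0213,0.0716,0,0,0],[0,-0.0104,0.0254,0.0716,0,0,0],[0,-0.012,0.03,0.0716,0,0,0],[0,-0.0132,0.0344,0.0716,0,0,0],[0,-0.0136,0.039,0.0716,0,0,0],[0,-0.0137,0.0439,0.0716,0,0,0],[0,-0.013,0.0486,0.0716,0,0,0],[0,-0.0119,0.0532,0.0716,0,0,0]]'; python3 f.py;python3 inch.py '[[0,0.002,0.0042,0,0,0,0],[0,0.0041,0.0085,0,0,0,0],[0,0.007,0.012,0,0,0,0],[0,0.0102,0.016,0,0,0,0],[0,0.0112,0.0175,0,0,0,0],[0,0.0112,0.0175,0,0,0,0]]'; python3 f.py
```

```text
t: 15.25
eef_pos: [0.5214, 0.2259, 0.0733]
orientation: [0.215, 0.78, 0.587, -0.025]
wrist_force: [-3.5, -1.2, 1.1]
grip_width: 0.0002
gripper_force: 1.3
[-0.0471 -0.0834  0.0278] contact F bed [ 1.9 -3.6  5.8] [-0.02  0.57 -0.24]
d [0.0274, 0.0908, 0.0014] rv [-0.0021, 0.0041, 0.7508] rows 6.0
t: 15.75
eef_pos: [0.5392, 0.2321, 0.073]
orientation: [0.214, 0.78, 0.587, -0.027]
wrist_force: [-6.1, -0.4, 1.6]
grip_width: 0.0001
gripper_force: 2.6
[-0.0437 -0.0649  0.0259] contact F bed [ 0.3 -5.4  7.1] [ 0.09  0.84 -0.44]
d [0.0161, 0.0757, -0.0008] rv [-0.0054, 0.0084, 0.7517] rows 6.0
```

```bash
python3 inch.py '[[0,0.0015,0.0014,0,0,0,0],[0,0.003,0.0028,0,0,0,0],[0,0.003,0.0028,0,0,0,0]]'; python3 f.py
```

```text
t: 16.0
eef_pos: [0.5398, 0.2329, 0.0723]
orientation: [0.213, 0.78, 0.587, -0.03]
wrist_force: [-12.1, -1.7, 3.3]
grip_width: 0.0003
gripper_force: 4.7
[-0.0443 -0.064   0.0254] contact F bed [ -0.8 -11.2   9.6] [-0.1   1.51 -0.75]
d [0.015, 0.0755, -0.0017] rv [-0.0081, 0.0142, 0.7519] rows 6.0
```

The force rose sharply with almost no motion, so the keeper is at its stop. I'll back off and look.

```bash
python3 inch.py '[[0,-0.006,-0.012,0,0,0,0],[0,-0.01,-0.03,0,0,0,0],[0,-0.01,-0.03,-0.04,0,0,0],[0,-0.01,-0.05,-0.08,0,0,0],[0,-0.01,-0.09,-0.11,0,0,0],[0,-0.01,-0.09,-0.11,0,0,0],[0,-0.01,-0.09,-0.11,0,0,0]]'
python3 - <<'E'
from h import *
s=avg("side");t=avg("top")
cv2.imwrite("pics/p6.png",np.hstack([np.clip(1.3*cv2.resize(t[135:225,180:270],(400,400),interpolation=cv2.INTER_CUBIC),0,255),np.clip(1.5*cv2.resize(s[125:205,210:290],(400,400),interpolation=cv2.INTER_CUBIC),0,255)]).astype(np.uint8))
print(proj("top",knob(0,.0355)),proj("side",knob(0,.0355)),r.read_state()["t"])
E
```

```text
t: 16.58
eef_pos: [0.4337, 0.2875, 0.1504]
orientation: [0.214, 0.779, 0.589, -0.023]
wrist_force: [0.7, -0.6, -0.0]
grip_width: 0.0003
gripper_force: 0.0
[218.55703875 189.0654691 ] [232.00251038 164.1862324 ] 17.1833
```

View pics/p6.png

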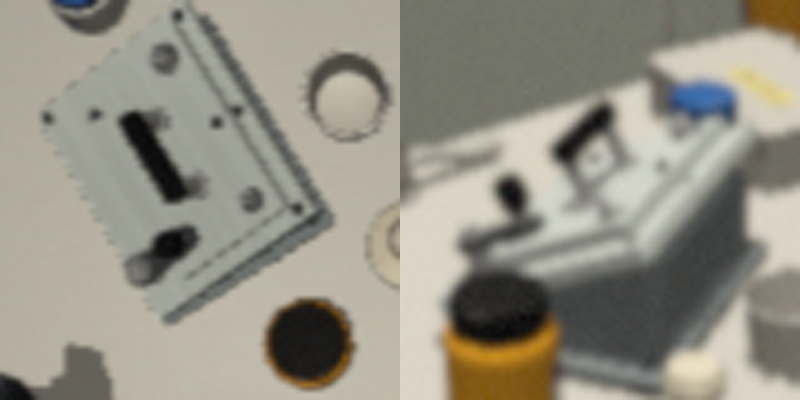

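The keeper lies over the plate's low edge, pointing up the slope. Its knob is at top (217.9,189.3) and side (232.3,163.5), matching the shut prediction. The plate is flush.

```bash
python3 -c "
from bench import r, camrig, workorder
print(workorder.hand_in())"
```

```text
the job is handed in; nothing more can be done
None
```

I handed the job in at about 17 s: the long plate is on both pins and flush on the bed, the keeper is swung back against its stop over the plate's edge, and I touched nothing else.

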